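Fit the keyed rotor and collar on the tube spinner

ROBOT

A 6-joint arm with a two-finger parallel gripper is mounted at the origin on the work surface. World frame = base frame: x ahead of the robot, y to its left, z up, the work surface at z = 0. Lengths are in m, angles in rad, forces in N, time in s.
With the tool pointing down it reaches from about 0.325 to 0.875 m from the base axis. Payload 4.4 kg.
Tool frame: the origin (TCP) lies at the centre of the arm's flange, where the gripper is bolted on; the fingertips stand 173 mm ahead of it and the grasp point (between the pads) lies 155 mm ahead of it; x points along the fingers, y is the direction in which the jaws open and shut, and the axes are right-handed (so a half turn about x gives the same grasp; the last joint's range is limited). The gripper opens to 85 mm and grips with 20 to 120 N. Pads are 22 mm wide; open, the fingers measure 114 mm over their backs; the gripper's body (76 mm by 85 mm) begins 54 mm behind the grasp point. The pads swing forward as they close: fully open they stand 13 mm farther back than shut.
Start: joints at [1.145, 0.207, 1.542, -0, 1.393, -0.15], TCP at [0.156, 0.553, 0.405] pointing down, gripper open.
Joint ranges: [-2.73, 2.73], [-0.86, 2.22], [0.23, 2.46], [-1.11, 4.25], [0.08, 2.63], [-2.82, 2.82]. Speed limits (rad/s): [2.79, 2.79, 3.14, 3.14, 3.14, 3.14].

INTERFACE

Orientations are given as a unit quaternion [w, x, y, z].
In Python, from cell import readout, camera, get_calibration, bot, trace gives the robot as it stands.
- The arm moves only by the tool arm_command, never from a script. Its argument "rows" is a list of rows, each a list of 7 numbers: the finger opening in m, from 0 to 0.0854, then the shift along the tool's x, y, z in m, then the turn, a rotation vector about the tool's x, y, z in degrees. In form: [[gripper, dx, dy, dz, rx, ry, rz], ...]. A call has 1 to 12 rows; each row shifts and turns the pose as measured when the row begins, along the tool's axes as they then stand; what a row does not reach is not made up. A row lasts 1/12 s, in which the tool goes at most 41.7 mm and 7.16 degrees, less where a joint would pass 70% of its speed; a pose out of reach is approached as far as the arm can. A call with a gripper value outside its range is refused whole. The fingers move at their own pace and stop on an object; "grip_force" is the grip in N (left out, the last holds). Time passes only in rows, so rows that do not move let the fingers close. It gives the time, the measured TCP pose, the force and the opening at its end, in the units of the state.
- readout.state(): the state, without advancing time (a new reading comes with each control period).
- camera(name): name is "scene" or "top" or "wrist"; returns (picture, depth): 384x512x3 uint8, red, green, blue; 384x512 float32, m along the optical axis (not along the pixel's ray), 0 where there is no reading.
- get_calibration(name): a dict with "fx", "fy", "cx", "cy" (pixels), "R" (3x3) and "t" (3): a world point X has camera coordinates R X + t; the wrist camera has in their place "T_tool_cam" (4x4, takes a point from camera to tool coordinates, whose origin is the TCP and whose axes are the tool frame's). Camera axes: x right, y down, z forward; pixel columns grow to the right and rows downward; lengths in m; the calibration is good to about 2 mm. A picture is of the moment at which its call begins: read the wrist's pose just before it. get_calibration takes no time and is no camera call.
- bot.hand_in(): hands the job in, once; it reports no verdict.
Trained networks look in the newest picture that a camera, given by its name, has taken for a name from the list of things; names that differ only in an ending like _2 or _b are one class to them, and where a whole thing is asked for, a point or a joint stands for the part that bears it (a point fixed in the world has none). Each returns a list of dicts, best first, with "confidence" (0 to 1); they miss things now and then, are a little off and sometimes report something else, mostly with a low value. They report only what shows in the picture. A call takes as long as a camera call. They do not tell look-alikes from the thing itself.
- trace(camera, label): "mask" (384x512 bool, what is visible of it) and "uv" ([column, row] in pixels, amid what is visible of it).
The state is a dict: "time": time; "joint_positions": joint angles; "qd": joint speeds; "joint_efforts": joint torques, N m; "tool_pos": TCP position; "tool_rot": TCP orientation; "ft_force": force on the tool from outside, world axes, zero at the start; "moment": the same for the moment, N m; "finger_gap": finger opening in m.
Only numpy, scipy, OpenCV 4.12 (cv2) and the standard library are available. Lean on these libraries where they do the work, as an engineer would, in place of code of your own. Each camera call takes 0.05 s, during which the arm holds its last target.

TASK

Put the sample-tube spinner back together: turn the keyed rotor so that the flat of its hole matches the flat of the upright spindle and drop it on, fully down on the deck. Then fit the separate keyed collar over the spindle in the same way, fully down on top of the rotor's hub, and let go. Leave the plain round ring where it lies; it belongs to another machine.

Things in the scene. Friction and masses are not known exactly. Their poses are not given: they have to be found in the camera images.
- spindle_foot (a point): Fixed white spinner, 160 x 160 x 50 mm, with round black deck (128 mm across, top 52 mm above table) and upright steel D-spindle. Point: on the spindle axis at deck height; z up, x out of the spindle's one flat (white mark on deck rim on that side). Spindle 26 mm diameter, flat 3 mm from axis, 78 mm tall above deck, top 12 mm tapered to half width.
- rotor_grip (a point): Loose aluminium D-shaped disc (100 mm, 10 mm thick, tube pockets) with hub, 48 mm high in all. Hub: parallel sides y=+-24 mm (grip across these), front x=+15, round back x=-24. D-hole right through on the axis: 33 mm, flat 6.5 mm out on +x, the disc's straight-edge side. Point: on the hole axis, 34 mm above underside, z up. Seats 34 mm above the spindle point, x alike (within 15 deg).
- collar_grip (a point): Loose aluminium keyed collar, 44 mm high, no disc; outline like the rotor's hub: parallel sides y=+-24 mm (grip across these), flat front x=+15, round back x=-24. Same D-hole through it: 33 mm, flat 6.5 mm from axis on +x. Point: on the hole axis half-way up, 22 mm above underside, z up. Seated on the hub it is 70 mm above the spindle point, x alike (within 15 deg).
- ring_center (a point): A plain round aluminium ring, 48 mm across, 44 mm high, 18 mm round hole, no flat; it does not fit the spindle and is to be left where it lies. Point: its centre, half-way up.
Things that resemble listed ones, but are neither listed nor needed, are in the scene too. Leave any blue or pink look-alike of the part that bears rotor_grip alone.

How it is judged:
On the way:
1. the rotor is fully down on the spinner's deck, on the spindle (horizontal distance between rotor_grip and spindle_foot below 0.008 m and z of rotor_grip in the frame of spindle_foot below 0.039 m and angle between rotor_grip's own z axis and vertical below 0.12 rad and angle between the x axis of rotor_grip and the x axis of spindle_foot, either way round below 0.7 rad), for 0.2 s.
At the end, for the whole second after the job is handed in: The rotor lies level on the deck and the collar level on the rotor's hub, both on the spindle: axes within 8 mm of the spindle's axis, heights within 5 mm of fully seated, flats within 40 degrees of the spindle's flat (the play of the D-fit allows less than that), tilt under 7 degrees (all of step 1 and horizontal distance between collar_grip and spindle_foot below 0.008 m and z of collar_grip in the frame of spindle_foot between 0.065 and 0.075 m and angle between collar_grip's own z axis and vertical below 0.12 rad and angle between the x axis of collar_grip and the x axis of spindle_foot, either way round below 0.7 rad); the robot touches nothing.
It fails at once if the plain round ring is moved more than 30 mm (distance of ring_center from where it was at the start of the episode above 0.03 m).
It also fails if it takes over 53 s, if anything falls off the work surface, if the arm or the gripper's body presses on something with over 40 N, if the wrist force passes 120 N, or if a joint passes its speed limit or range.

## Working session

There is one attempt and no reset: what is moved stays moved. The work goes in short steps, Python scripts to look and compute and a tool call to move; the robot and the scene stay as the last step left them, time stands still between calls to the robot, and variables do not carry over. Pictures are saved under pics/ and viewed, and the job is handed in when it is done.

Besides the shell and the picture viewer there is one more tool, called after "Request:" as a command line: name --pt "numbers of a row" for each row, then --argument value for the rest. arm_command: Moves the arm, as the interface text tells. Its arguments: {"type":"object","properties":{"rows":{"type":"array","items":{"type":"array","items":{"type":"number"}}},"grip_force":{"type":"number"}},"required":["rows"]}

```bash
ls; mkdir -p pics; cat > h.py <<'E'
import numpy as np, cv2
from scipy.spatial.transform import Rotation as Rn
from cell import readout, camera, get_calibration, bot, trace
def save(n,im): cv2.imwrite('pics/'+n+'.png',cv2.cvtColor(im,cv2.COLOR_RGB2BGR))
def cloud(name,d,st=None):
    c=get_calibration(name)
    v,u=np.mgrid[0:d.shape[0],0:d.shape[1]]
    P=np.stack([(u-c['cx'])/c['fx']*d,(v-c['cy'])/c['fy']*d,d],-1)
    if name=='wrist':
        T=np.array(c['T_tool_cam']); q=st['tool_rot']; Rw=Rn.from_quat([q[1],q[2],q[3],q[0]]).as_matrix()
        P=P@T[:3,:3].T+T[:3,3]; return P@Rw.T+np.array(st['tool_pos'])
    return (P-np.array(c['t']))@np.array(c['R'])
E
python3 - <<'E'
from h import *
print(readout.state())
for n in ['scene','top']:
    im,d=camera(n); save(n+'0',im); np.save(n+'0.npy',d); np.save(n+'0im.npy',im)
    W=cloud(n,d)
    for l in ['rotor_grip','collar_grip','ring_center','spindle_foot']:
        for r in trace(n,l):
            m=r['mask']&(d>0); p=W[m]
            print(n,l,round(r['confidence'],2),np.round(r['uv']),m.sum(),np.round(np.median(p,0),3) if m.sum() else '', np.round(p[:,2].max(),3) if m.sum() else '')
E
```

```text
pics
{'time': 0.0, 'joint_positions': array([ 1.14553962e+00,  2.07435663e-01,  1.54295146e+00, -2.19234050e-06,
        1.39350041e+00, -1.50490484e-01]), 'qd': array([ 0.00105327, -0.00017321, -0.00028786,  0.00043131,  0.00121551,
        0.00029361]), 'joint_efforts': array([ 1.23851689e-03, -3.83023846e+01, -2.91602451e+01,  2.35955468e-05,
        1.02177582e-02,  1.42133452e-06]), 'tool_pos': array([0.15586527, 0.5530964 , 0.4035176 ]), 'tool_rot': array([ 0.70021419,  0.09606084,  0.70067344, -0.09761722]), 'ft_force': array([-0.16117419, -1.14402326, -0.00968203]), 'moment': array([-0.00548219,  0.00192238,  0.00245932]), 'finger_gap': 0.08574558363543432}
scene rotor_grip 0.97 [396. 247.] 913 [0.41  0.424 0.011] 0.052
scene rotor_grip 0.87 [351. 194.] 687 [0.292 0.26  0.012] 0.054
scene rotor_grip 0.77 [340. 235.] 874 [0.445 0.285 0.011] 0.052
scene rotor_grip 0.59 [297. 211.] 779 [0.409 0.148 0.011] 0.052
scene collar_grip 0.82 [122. 194.] 308 [ 0.592 -0.329  0.035] 0.048
scene ring_center 0.62 [182. 164.] 304 [ 0.442 -0.216  0.04 ] 0.049
scene spindle_foot 0.91 [238. 247.] 3758 [0.598 0.054 0.05 ] 0.133
top rotor_grip 0.75 [176. 266.] 847 [0.276 0.25  0.01 ] 0.052
top rotor_grip 0.66 [213. 218.] 816 [0.394 0.137 0.009] 0.052
top rotor_grip 0.59 [166. 210.] 820 [0.427 0.275 0.009] 0.052
top collar_grip 0.77 [371. 139.] 266 [ 0.586 -0.33   0.036] 0.047
top ring_center 0.54 [342. 191.] 307 [ 0.431 -0.223  0.042] 0.048
top spindle_foot 0.62 [241. 151.] 2987 [0.571 0.044 0.05 ] 0.13
```

View pics/scene0.png

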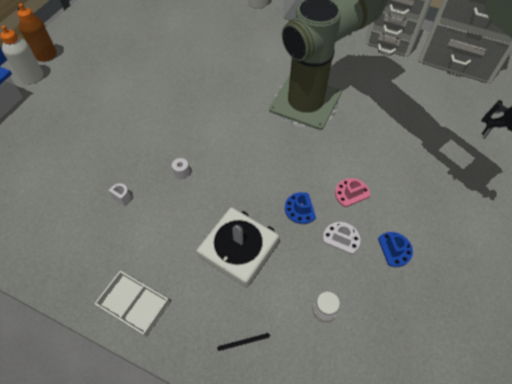

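View pics/top0.png

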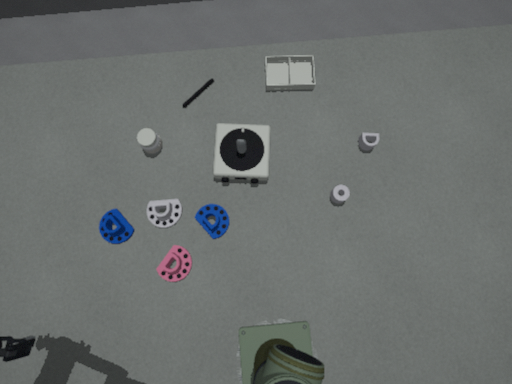

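The scene view shows the white rotor at (342,237), with blue and pink look-alikes around it. The spinner is at (238,245), the collar at (120,193) and the ring at (181,166). In the top view the deck's white mark is at about (242,130), which is the +x world side. Next I'll measure in the top cloud and check the wrist camera geometry.

```bash
cat >> h.py <<'E'
def info(st):
    q=st['tool_rot']; return Rn.from_quat([q[1],q[2],q[3],q[0]]).as_matrix(), np.array(st['tool_pos'])
E
python3 - <<'E'
from h import *
R,p=info(readout.state()); print(np.round(R,3),p)
c=get_calibration('wrist'); print(c)
d=np.load('top0.npy'); W=cloud('top',d)
x,y,z=W[...,0],W[...,1],W[...,2]
def reg(x0,y0,r,zl,zh):
    m=(d>0)&(np.hypot(x-x0,y-y0)<r)&(z>zl)&(z<zh); return W[m]
for nm,a in dict(spindle=(.585,.045,.04,.07,.2),deck=(.585,.045,.1,.045,.056),hub=(.43,.275,.06,.04,.06),disc=(.43,.275,.07,.005,.015),collar=(.586,-.33,.05,.035,.06)).items():
    q=reg(*a); print(nm,len(q),q.mean(0).round(4),q.min(0).round(3),q.max(0).round(3))
im,dw=camera('wrist'); save('w0',im)
print(np.round(get_calibration('top')['t'],3),get_calibration('top')['fx'])
im=np.load('top0im.npy'); save('c1',cv2.resize(im[110:290,90:390],None,fx=2.6,fy=2.6,interpolation=cv2.INTER_CUBIC))
E
```

```text
[[-0.     0.271  0.962]
 [-0.     0.962 -0.271]
 [-1.    -0.    -0.   ]] [0.15604213 0.55340609 0.40463093]
{'fx': 315.5219220366043, 'fy': 315.5219220366043, 'cx': 254.835898362664, 'cy': 188.72233608441397, 'T_tool_cam': array([[ 2.89483301e-04, -3.07168407e-01,  9.51655130e-01,
         2.98950774e-02],
       [ 9.99999704e-01,  7.67053194e-04, -5.66052823e-05,
         1.15431836e-03],
       [-7.12582752e-04,  9.51654865e-01,  3.07168538e-01,
        -7.80353646e-02],
       [ 0.00000000e+00,  0.00000000e+00,  0.00000000e+00,
         1.00000000e+00]])}
spindle 101 [0.5763 0.0424 0.109 ] [0.57  0.029 0.072] [0.589 0.055 0.13 ]
deck 2592 [0.5811 0.0426 0.0498] [ 0.499 -0.044  0.045] [0.668 0.126 0.056]
hub 146 [0.4328 0.2799 0.046 ] [0.41  0.256 0.04 ] [0.45  0.305 0.052]
disc 549 [0.4237 0.2782 0.0088] [0.385 0.232 0.005] [0.465 0.331 0.015]
collar 149 [ 0.5848 -0.3326  0.0424] [ 0.562 -0.36   0.035] [ 0.604 -0.31   0.047]
[0.057 0.459 0.974] 364.6226930664674
```

View pics/c1.png

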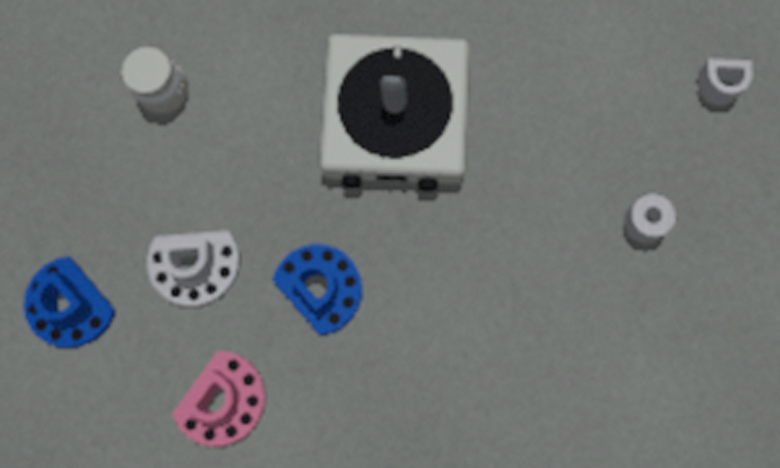

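View pics/w0.png

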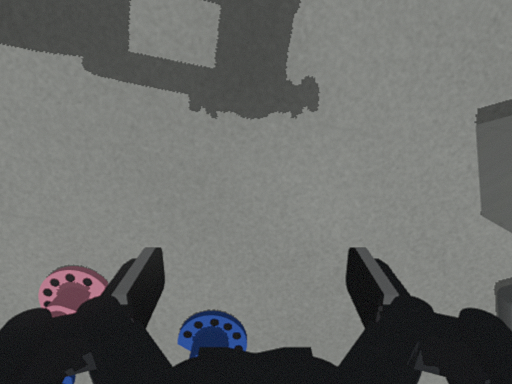

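Request:
arm_command --pt "0.0854 0 -0.0191 0.0338 0 0 0" --pt "0.0854 0 -0.0191 0.0338 0 0 0" --pt "0.0854 0 -0.0191 0.0338 0 0 0" --pt "0.0854 0 -0.0191 0.0338 0 0 0" --pt "0.0854 0 -0.0191 0.0338 0 0 0" --pt "0.0854 0 -0.0191 0.0338 0 0 0" --pt "0.0854 0 -0.0191 0.0338 0 0 0" --pt "0.0854 0 -0.0191 0.0338 0 0 0" --pt "0.0854 0 -0.0191 0.0338 0 0 0" --pt "0.0854 0 -0.0191 0.0338 0 0 0" --pt "0.0854 0 0 0 -7 0 0" --pt "0.0854 0 0 0 -7 0 0" --grip_force 60

```text
time: 1.55
tool_pos: [0.4415, 0.2672, 0.4062]
tool_rot: [0.71, 0.008, 0.705, -0.004]
ft_force: [-0.6, 0.5, -0.3]
finger_gap: 0.0855
```

```bash
cat >> h.py <<'E'
def wr(n):
    st=readout.state(); im,d=camera('wrist'); save(n,im); np.save(n+'.npy',d); np.save(n+'im.npy',im)
    return st,im,d,cloud('wrist',d,st)
E
python3 - <<'E'
from h import *
st,im,d,W=wr('w1'); R,p=info(st); print(R.round(3),p.round(4),st['time'])
for r in trace('wrist','rotor_grip'):
    m=r['mask']&(d>0); print(r['confidence'],r['uv'],m.sum(),W[m].mean(0),np.percentile(W[m][:,2],[2,50,98]))
E
```

```text
[[ 0.007  0.016  1.   ]
 [ 0.006  1.    -0.016]
 [-1.     0.006  0.007]] [0.4415 0.2672 0.4062] 1.55
0.85 [265.8, 139.4] 4791 [0.42606447 0.28289957 0.01921597] [0.00174888 0.0112777  0.04971835]
0.8 [139.7, 117.6] 5530 [0.39297778 0.14830366 0.0209122 ] [0.00248879 0.01149476 0.04978699]
0.64 [236.4, 22.6] 3070 [0.30372336 0.25283864 0.01812691] [0.00896899 0.01122639 0.04978778]
0.6 [386.5, 111.0] 5394 [0.3960505  0.41871029 0.02141598] [0.00465869 0.01148141 0.04972176]
```

View pics/w1.png

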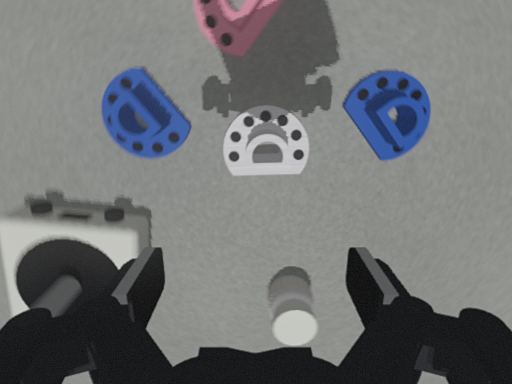

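```bash
cat >> h.py <<'E'
from scipy.optimize import minimize
from scipy.ndimage import map_coordinates
def proj(name,P,st=None):
    c=get_calibration(name)
    if name=='wrist':
        R,p=info(st); T=np.array(c['T_tool_cam']); Q=(P-p)@R; Q=(Q-T[:3,3])@T[:3,:3]
    else: Q=P@np.array(c['R']).T+np.array(c['t'])
    return Q[:,0]/Q[:,2]*c['fx']+c['cx'],Q[:,1]/Q[:,2]*c['fy']+c['cy']
def tmpl():
    g=np.arange(-.034,.0341,.001); X,Y=np.meshgrid(g,g); X=X.ravel();Y=Y.ravel()
    out=(np.abs(Y)<.024)&(X<.015)&((X>0)|(np.hypot(X,Y)<.024))
    hole=(np.hypot(X,Y)<.0165)&(X<.0065)
    return X,Y,(out&~hole)
def fit(name,d,W,x0,y0,yaw0,ztop,st=None,tol=.005,r=.045):
    m=((d>0)&(np.abs(W[...,2]-ztop)<tol)&(np.hypot(W[...,0]-x0,W[...,1]-y0)<r))
    zt=np.median(W[m][:,2]); mf=cv2.GaussianBlur(m.astype(np.float32),(0,0),.7)
    X,Y,T=tmpl(); w=np.where(T,1.,-1.)/np.where(T,T.sum(),(~T).sum())
    def f(a):
        c,s=np.cos(a[2]),np.sin(a[2])
        P=np.stack([a[0]+c*X-s*Y,a[1]+s*X+c*Y,np.full_like(X,ztop)],-1)
        u,v=proj(name,P,st); return -(w*map_coordinates(mf,[v,u],order=1)).sum()
    best=None
    for dy in np.radians([-20,-10,0,10,20]):
        for dx in (-.006,.006):
            s=np.array([x0+dx,y0,yaw0+dy]); sim=np.vstack([s,s+[.005,0,0],s+[0,.005,0],s+[0,0,.15]])
            o=minimize(f,s,method='Nelder-Mead',options=dict(initial_simplex=sim,xatol=1e-5,fatol=1e-6))
            if best is None or o.fun<best.fun: best=o
    return best.x[:2].round(4),round(np.degrees(best.x[2]),2),round(best.fun,3),m.sum(),zt.round(4)
E
python3 - <<'E'
from h import *
R=None
d=np.load('w1.npy'); st=readout.state(); W=cloud('wrist',d,st)
print('wrist rotor',fit('wrist',d,W,.43,.277,0,.048,st))
d=np.load('top0.npy'); W=cloud('top',d)
print('top rotor',fit('top',d,W,.43,.277,0,.048,tol=.007))
print('top collar',fit('top',d,W,.586,-.333,0,.044,tol=.007))
d=np.load('scene0.npy'); W=cloud('scene',d)
print('scene rotor',fit('scene',d,W,.43,.277,0,.048,tol=.007))
print('scene collar',fit('scene',d,W,.586,-.333,0,.044,tol=.007))
E
```

```text
wrist rotor (array([0.4353, 0.2841]), np.float64(1.02), np.float64(-0.911), np.int64(942), np.float64(0.0489))
top rotor (array([0.4341, 0.28  ]), np.float64(0.57), np.float64(-0.754), np.int64(140), np.float64(0.0463))Traceback (most recent call last):
  File "<stdin>", line 7, in <module>
  File "h.py", line 43, in fit
    o=minimize(f,s,method='Nelder-Mead',options=dict(initial_simplex=sim,xatol=1e-5,fatol=1e-6))
    res = _minimize_neldermead(fun, x0, args, callback, bounds=bounds,
                               **options)
    fxr = func(xr)
    fx = function(np.copy(x), *(wrapper_args + args))
  File "h.py", line 38, in f
    u,v=proj(name,P,st); return -(w*map_coordinates(mf,[v,u],order=1)).sum()
        ~~~~^^^^^^^^^^^
  File "h.py", line 21, in proj
    c=get_calibration(name)
ValueError: time passes only in moves, steps and waits
```

```bash
sed -i 's/^def save/_gc=get_calibration\n_cc={}\ndef get_calibration(n):\n    if n not in _cc: _cc[n]=_gc(n)\n    return _cc[n]\ndef save/' h.py
python3 - <<'E'
from h import *
d=np.load('top0.npy'); W=cloud('top',d)
print('top collar',fit('top',d,W,.586,-.333,0,.044,tol=.007))
d=np.load('scene0.npy'); W=cloud('scene',d)
print('scene rotor',fit('scene',d,W,.43,.277,0,.048,tol=.007))
print('scene collar',fit('scene',d,W,.586,-.333,0,.044,tol=.007))
st,im,d,W=wr('w1b'); R,p=info(st); print(R.round(4),p.round(4),st['time'])
print('wrist rotor',fit('wrist',d,W,.43,.277,0,.048,st))
E
```

```text
top collar (array([ 0.5858, -0.3328]), np.float64(-9.3), np.float64(-0.754), np.int64(138), np.float64(0.0433))
scene rotor (array([0.4387, 0.2845]), np.float64(-0.66), np.float64(-0.772), np.int64(162), np.float64(0.0472))
scene collar (array([ 0.591 , -0.3284]), np.float64(-7.3), np.float64(-0.75), np.int64(140), np.float64(0.0427))
[[ 0.0074  0.0205  0.9998]
 [ 0.0054  0.9998 -0.0206]
 [-1.      0.0056  0.0073]] [0.4409 0.268  0.4062] 1.65
wrist rotor (array([0.4357, 0.2833]), np.float64(2.05), np.float64(-0.909), np.int64(953), np.float64(0.0488))
```

The wrist fit of the rotor is good at about (0.435, 0.283), with yaw within 2°. Next I'll look at the spindle with the same camera.

Request:
arm_command --pt "0.0854 0 -0.0315 0.0178 0 0.4 -0.3" --pt "0.0854 0 -0.0315 0.0178 0 0 0" --pt "0.0854 0 -0.0315 0.0178 0 0 0" --pt "0.0854 0 -0.0315 0.0178 0 0 0" --pt "0.0854 0 -0.0315 0.0178 0 0 0" --pt "0.0854 0 -0.0315 0.0178 0 0 0" --pt "0.0854 0 -0.0315 0.0178 0 0 0" --pt "0.0854 0 0 0 0 0 0" --pt "0.0854 0 0 0 0 0 0"

```text
time: 2.45
tool_pos: [0.5606, 0.0452, 0.4058]
tool_rot: [0.707, 0.012, 0.707, -0.009]
ft_force: [0.1, 0.7, -0.7]
finger_gap: 0.0855
```

```bash

python3 - <<'E'
from h import *
st,im,d,W=wr('w2'); R,p=info(st); print(R.round(4),p.round(4),st['time'])
z=W[...,2]
for a,b in [(.1,.14),(.045,.06)]:
    m=(d>0)&(z>a)&(z<b); q=W[m]; print(m.sum(),q.mean(0).round(4),q.min(0).round(3),q.max(0).round(3))
save('w2z',cv2.resize(im,None,fx=1.5,fy=1.5,interpolation=cv2.INTER_CUBIC))
E
```

```text
[[ 7.000e-04  3.090e-02  9.995e-01]
 [ 4.300e-03  9.995e-01 -3.090e-02]
 [-1.000e+00  4.300e-03  5.000e-04]] [0.5606 0.0452 0.4058] 2.45
692 [0.5785 0.0451 0.1218] [0.572 0.032 0.1  ] [0.589 0.057 0.132]
20607 [0.5705 0.0617 0.0515] [ 0.41  -0.042  0.045] [0.671 0.328 0.06 ]
```

View pics/w2z.png

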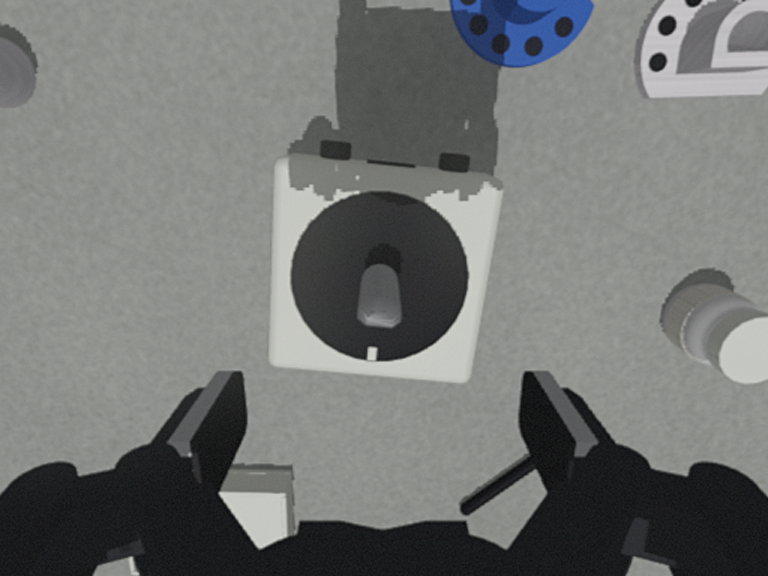

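```bash
cat >> h.py <<'E'
def onplane(name,u,v,z,st=None):
    c=get_calibration(name); r=np.stack([(np.asarray(u)-c['cx'])/c['fx'],(np.asarray(v)-c['cy'])/c['fy'],np.ones(np.shape(u))],-1)
    R,p=info(st); T=np.array(c['T_tool_cam']); r=r@T[:3,:3].T@R.T; o=R@T[:3,3]+p
    return o+r*((z-o[2])/r[...,2])[...,None]
E
python3 - <<'E'
from h import *
st=readout.state(); im=np.load('w2im.npy'); d=np.load('w2.npy'); W=cloud('wrist',d,st)
g=im.max(2)
m=(g<75).astype(np.uint8); m[260:]=0
u0,v0=253,184
# radial edges dark->white
th=np.radians(np.arange(0,360,3)); pts=[]
for t in th:
    rr=np.arange(48,72,.25); pr=map_coordinates(g.astype(float),[v0+rr*np.sin(t),u0+rr*np.cos(t)],order=1)
    k=np.argmax(np.diff(pr,axis=0)); 
    j=np.where((pr[:-1]<130)&(pr[1:]>=130))[0]
    if len(j): pts.append((u0+rr[j[0]]*np.cos(t),v0+rr[j[0]]*np.sin(t)))
pts=np.array(pts); P=onplane('wrist',pts[:,0],pts[:,1],.052,st)
for k in range(5):
    A=np.c_[2*P[:,:2],np.ones(len(P))]; s=np.linalg.lstsq(A,(P[:,:2]**2).sum(1),rcond=None)[0]
    r=np.sqrt(s[2]+s[0]**2+s[1]**2); e=np.hypot(P[:,0]-s[0],P[:,1]-s[1])-r; P=P[abs(e)<max(.0015,2*e.std())]
print('deck',s[:2],r,len(P),e.std())
mk=onplane('wrist',[372/1.5],[353/1.5],.052,st)[0]; print('mark',mk, np.degrees(np.arctan2(mk[1]-s[1],mk[0]-s[0])))
# spindle front flat points + top
m=(d>0)&(np.hypot(W[...,0]-s[0],W[...,1]-s[1])<.03)&(W[...,2]>.065); q=W[m]
for a,b in [(.065,.08),(.08,.1),(.1,.115),(.115,.127),(.127,.14)]:
    k=q[(q[:,2]>a)&(q[:,2]<b)]
    if len(k): print(a,len(k),k.mean(0).round(4),k.min(0).round(4),k.max(0).round(4))
# white body outline yaw: front edge corners
c=onplane('wrist',np.array([275,470,500,285])/1.5,np.array([362,380,185,158])/1.5,.05,st); print(c.round(3))
E
```

```text
deck [0.58575407 0.044362  ] 0.06364695025346548 104 0.00021718353587452506
mark [0.64301839 0.037344   0.052     ] -6.987013445169534
0.065 99 [0.5748 0.045  0.0726] [0.5721 0.032  0.0655] [0.583  0.0572 0.0799]
0.08 161 [0.5746 0.0448 0.0902] [0.572  0.0322 0.08  ] [0.5823 0.0572 0.1   ]
0.1 137 [0.5747 0.0449 0.1076] [0.572  0.032  0.1001] [0.5821 0.057  0.115 ]
0.115 318 [0.5779 0.0451 0.1219] [0.5721 0.0318 0.115 ] [0.5896 0.0573 0.127 ]
0.127 237 [0.5819 0.0449 0.1301] [0.5759 0.0357 0.127 ] [0.588  0.0535 0.1323]
[[ 0.649 -0.037  0.05 ]
 [ 0.669  0.112  0.05 ]
 [ 0.521  0.129  0.05 ]
 [ 0.499 -0.016  0.05 ]]
```

Deck circle fit: centre (0.5857, 0.0444), radius 63.6 mm, as it should be. The spinner's yaw is about -7.5°. The spindle's back and flat agree with this. I'm going back over the rotor.

Request:
arm_command --pt "0.0854 0 0.0335 -0.0189 0 0 -0.2" --pt "0.0854 0 0.0335 -0.0189 0 0 0" --pt "0.0854 0 0.0335 -0.0189 0 0 0" --pt "0.0854 0 0.0335 -0.0189 0 0 0" --pt "0.0854 0 0.0335 -0.0189 0 0 0" --pt "0.0854 0 0.0335 -0.0189 0 0 0" --pt "0.0854 0 0.0335 -0.0189 0 0 0" --pt "0.0854 0.035 0 0 -3.3 0 0" --pt "0.0854 0.035 0 0 0 0 0" --pt "0.0854 0.035 0 0 0 0 0" --pt "0.0854 0 0 0 0 0 0"

```text
time: 3.42
tool_pos: [0.4178, 0.3102, 0.3027]
tool_rot: [0.711, -0.011, 0.703, 0.018]
ft_force: [-1.6, -1.1, -1.2]
finger_gap: 0.0851
```

```bash

cat >> h.py <<'E'
def delta(st,x,y,z,yaw):
    R,p=info(st); t=np.array([x,y,z])-p; cur=np.degrees(np.arctan2(-R[0,1],R[1,1]))
    Rt=Rn.from_euler('z',yaw,degrees=True).as_matrix()@np.array([[0,0,1.],[0,1,0],[-1,0,0]])
    print('p',p.round(4),'yaw',cur.round(2),'tool shift',(R.T@t).round(4),'rotvec',np.degrees(Rn.from_matrix(R.T@Rt).as_rotvec()).round(2))
E
python3 - <<'E'
from h import *
st,im,d,W=wr('w3'); R,p=info(st); print(R.round(4),p.round(4),st['time'])
print('wrist rotor',fit('wrist',d,W,.435,.283,0,.048,st))
a=fit('wrist',d,W,.435,.283,0,.048,st)
delta(st,a[0][0],a[0][1],.189,a[1])
E
```

```text
[[ 0.0111 -0.0402  0.9991]
 [ 0.01    0.9991  0.0401]
 [-0.9999  0.0096  0.0115]] [0.4178 0.3102 0.3027] 3.4167
wrist rotor (array([0.4356, 0.2837]), np.float64(1.78), np.float64(-0.921), np.int64(1831), np.float64(0.0488))
p [0.4178 0.3102 0.3027] yaw 2.3 tool shift [ 0.1136 -0.0283  0.0154] rotvec [ 0.52  0.65 -0.55]
```

View pics/w3.png

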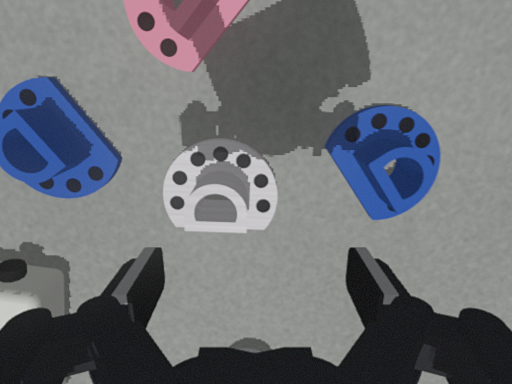

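The white rotor is centred at (220,195), and the fit repeats to within 0.5 mm. I'll correct sideways first, then descend part-way.

Request:
arm_command --pt "0.0854 0 -0.0283 0.0154 0.5 0.6 -0.5" --pt "0.0854 0 0 0 0 0 0" --pt "0.0854 0.03 0 0 0 0 0" --pt "0.0854 0.025 0 0 0 0 0" --pt "0.0854 0 0 0 0 0 0"

```text
time: 3.88
tool_pos: [0.4392, 0.288, 0.263]
tool_rot: [0.715, -0.007, 0.698, 0.016]
ft_force: [-0.8, -0.7, -0.4]
finger_gap: 0.086
```

```bash

python3 - <<'E'
from h import *
delta(readout.state(),.4356,.2837,.189,1.8)
E
```

```text
p [0.4392 0.288  0.263 ] yaw 1.88 tool shift [ 0.0738 -0.005  -0.0056] rotvec [ 0.07  1.39 -0.68]
```

Request:
arm_command --pt "0.0854 0 -0.005 -0.0056 0 1.4 -0.7" --pt "0.0854 0.025 0 0 0 0 0" --pt "0.0854 0 0 0 0 0 0" --pt "0.0854 0 0 0 0 0 0"

```text
time: 4.22
tool_pos: [0.4372, 0.2858, 0.2482]
tool_rot: [0.711, -0.009, 0.703, 0.013]
ft_force: [0.7, 0.5, 0.3]
finger_gap: 0.0851
```

```bash

python3 - <<'E'
from h import *
s=readout.state()
delta(s,.4356,.2837,.189,1.8); print(s['ft_force'],s['qd'].round(3))
E
```

```text
p [0.4372 0.2858 0.2482] yaw 1.82 tool shift [ 0.0592 -0.0024 -0.0023] rotvec [ 0.02  0.69 -0.29]
[0.67968041 0.52526589 0.27838509] [ 0.006 -0.006  0.009  0.003  0.021  0.008]
```

Request:
arm_command --pt "0.0854 0.02 -0.0024 -0.0023 0 0.7 -0.3" --pt "0.0854 0.02 0 0 0 0.4 -0.2" --pt "0.0854 0.02 0 0 0 0 0" --pt "0.0854 0.01 0 0 0 0 0"

```text
time: 4.55
tool_pos: [0.4418, 0.2876, 0.1908]
tool_rot: [0.712, -0.009, 0.702, 0.013]
ft_force: [-0.5, 0.1, -0.7]
finger_gap: 0.0853
```

```bash

python3 - <<'E'
from h import *
s=readout.state()
delta(s,.4356,.2837,.189,1.8); print(s['ft_force'],s['qd'].round(3))
E
```

```text
p [0.4418 0.2876 0.1908] yaw 1.84 tool shift [ 0.0017 -0.0037 -0.0063] rotvec [ 0.04  0.86 -0.32]
[-0.50892641  0.13016089 -0.70281326] [ 0.005  0.167 -0.023  0.    -0.217  0.004]
```

Request:
arm_command --pt "0.0854 0.001 -0.0037 -0.0063 0 0.9 -0.3" --pt "0.0854 0.001 -0.001 -0.003 0 0.3 -0.1"

```text
time: 4.72
tool_pos: [0.4334, 0.2832, 0.1904]
tool_rot: [0.705, -0.012, 0.709, 0.011]
ft_force: [0.2, -0.8, -0.4]
finger_gap: 0.0851
```

```bash

python3 - <<'E'
from h import *
s=readout.state()
delta(s,.4356,.2837,.189,1.8); print(s['ft_force'],s['qd'].round(3))
E
```

```text
p [0.4334 0.2832 0.1904] yaw 1.85 tool shift [0.0014 0.0004 0.0023] rotvec [ 0.05 -0.32  0.06]
[ 0.21241773 -0.81198718 -0.3644684 ] [ 0.008 -0.032  0.043  0.008  0.008  0.005]
```

Request:
arm_command --pt "0.04 0.001 0 0.002 0 -0.3 0" --pt "0.04 0 0 0 0 0 0" --pt "0.04 0 0 0 0 0 0" --pt "0.04 0 0 0 0 0 0" --pt "0.04 0 0 0 0 0 0" --pt "0.04 0 0 0 0 0 0" --grip_force 60

```text
time: 5.22
tool_pos: [0.4368, 0.284, 0.1947]
tool_rot: [0.709, -0.011, 0.705, 0.012]
ft_force: [0.0, 0.2, -1.4]
finger_gap: 0.0469
```

```bash

python3 - <<'E'
from h import *
s=readout.state()
delta(s,.4356,.2837,.189,1.8); print(s['ft_force'],s['moment'],s['finger_gap'])
E
```

```text
p [0.4368 0.284  0.1947] yaw 1.85 tool shift [ 0.0057 -0.0003 -0.0012] rotvec [ 0.05  0.4  -0.1 ]
[ 0.03207396  0.15226119 -1.43611942] [ 0.00103389 -0.0179258   0.04565202] 0.04685559098629812
```

Gripped: the opening is 46.9 mm, against 48 expected. I'm lifting now.

Request:
arm_command --pt "0.04 -0.02 0 0 0 0.4 0" --pt "0.04 -0.035 0 0 0 0 0" --pt "0.04 -0.035 0 0 0 0 0" --pt "0.04 -0.035 0 0 0 0 0" --pt "0.04 -0.035 0 0 0 0 0" --pt "0.04 -0.02 0 0 0 0 0"

```text
time: 5.72
tool_pos: [0.4329, 0.2819, 0.3706]
tool_rot: [0.698, -0.014, 0.716, 0.008]
ft_force: [0.7, 0.8, -1.6]
finger_gap: 0.0464
```

```bash

python3 - <<'E'
from h import *
s=readout.state()
delta(s,.5867,.0445,.38,-7.5); print(s['ft_force'],s['moment'],s['finger_gap'])
E
```

```text
p [0.4329 0.2819 0.3706] yaw 1.83 tool shift [-0.0112 -0.2423  0.1459] rotvec [ 9.32 -1.44  0.59]
[ 0.68766269  0.81615007 -1.55277669] [ 0.00344873 -0.09613041 -0.00166203] 0.046437615813205324
```

Request:
arm_command --pt "0.04 -0.002 -0.0335 0.0204 0 -1.0 0.4" --pt "0.04 -0.002 -0.0335 0.0204 0 -0.4 0" --pt "0.04 -0.002 -0.0335 0.0204 0 0 0" --pt "0.04 -0.002 -0.0335 0.0204 0 0 0" --pt "0.04 -0.002 -0.0335 0.0204 0 0 0" --pt "0.04 0 -0.0335 0.0204 0 0 0" --pt "0.04 0 -0.0335 0.0204 0 0 0" --pt "0.04 0 0 0 4.5 0 0" --pt "0.04 0 0 0 4.5 0 0"

```text
time: 6.47
tool_pos: [0.5896, 0.0444, 0.3853]
tool_rot: [0.709, 0.045, 0.703, -0.041]
ft_force: [-0.6, 0.8, -3.0]
finger_gap: 0.0466
```

```bash

python3 - <<'E'
from h import *
s=readout.state()
delta(s,.5867,.0445,.36,-7.5); print(s['ft_force'],s['moment'],s['finger_gap'])
E
```

```text
p [0.5896 0.0444 0.3853] yaw -7.02 tool shift [ 0.0252 -0.0004 -0.0031] rotvec [ 0.48  0.5  -0.34]
[-0.63835279  0.75686982 -2.96288516] [ 0.02812807 -0.06602014  0.00289918] 0.04662691806682879
```

Request:
arm_command --pt "0.04 0.012 0 -0.003 0.5 0.5 -0.3" --pt "0.04 0.003 0 0 0 0 0"

```text
time: 6.63
tool_pos: [0.5869, 0.0429, 0.3684]
tool_rot: [0.705, 0.048, 0.706, -0.048]
ft_force: [-1.4, 0.3, -3.6]
finger_gap: 0.0468
```

```bash

python3 - <<'E'
from h import *
st,im,d,W=wr('w4'); R,p=info(st); s=st
delta(s,.5867,.0445,.30,-7.5); print(st['ft_force'],st['finger_gap'],R[:,0])
m=(d>0)&(np.hypot(W[...,0]-p[0],W[...,1]-p[1])<.05); print(np.percentile(W[m][:,2]-p[2],[1,10,25,50,75,90,99]).round(4))
for zt in (.048,.046,.05): print(fit('wrist',d,W,p[0],p[1],np.radians(-7.5),p[2]-.1947+zt,st,tol=.006))
im,d=camera('top'); save('t4',cv2.resize(im[100:260,150:350],None,fx=4,fy=3.75,interpolation=cv2.INTER_CUBIC)); W=cloud('top',d)
print(fit('top',d,W,p[0],p[1],np.radians(-7.5),p[2]-.1947+.048,tol=.006))
E
```

```text
p [0.5869 0.0429 0.3684] yaw -7.74 tool shift [ 0.0684  0.0016 -0.0003] rotvec [-0.24 -0.1   0.  ]
[-1.41075185  0.30678175 -3.63918474] 0.04676242682609988 [-1.74938972e-03  1.73235849e-04 -9.99998455e-01]
[-0.3159 -0.1829 -0.1815 -0.1438 -0.1037 -0.0912 -0.0833]
(array([0.5854, 0.0442]), np.float64(-7.66), np.float64(-0.851), np.int64(7480), np.float64(0.2234))
(array([0.5859, 0.0441]), np.float64(-8.15), np.float64(-0.824), np.int64(7756), np.float64(0.2233))
(array([0.585 , 0.0442]), np.float64(-8.27), np.float64(-0.875), np.int64(7232), np.float64(0.2235))
(array([0.5809, 0.0429]), np.float64(-27.5), np.float64(-0.0), np.int64(0), np.float64(nan))
  return _methods._mean(a, axis=axis, dtype=dtype,
  ret = ret.dtype.type(ret / rcount)
```

View pics/w4.png

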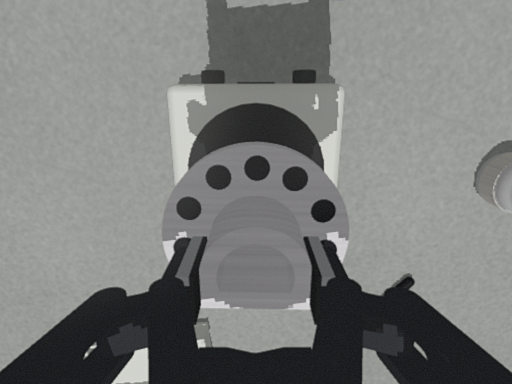

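View pics/t4.png

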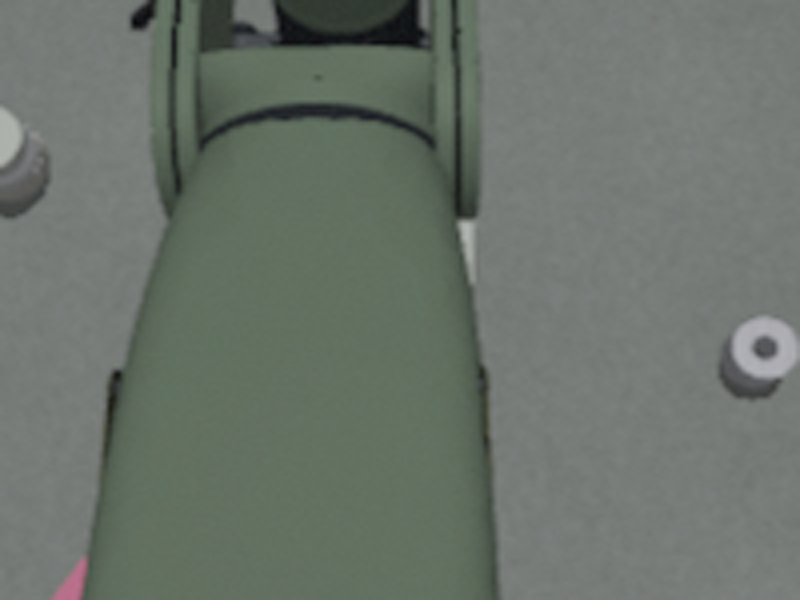

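The held rotor's axis measures (0.5854, 0.0442) at -7.7°, against the spindle at (0.5857, 0.0444) and -7.5°, using the same camera. They're aligned, so I'll descend in checked steps.

Request:
arm_command --pt "0.04 0.02 0 0 0 0 0" --pt "0.04 0.02 0 0 0 0 0" --pt "0.04 0.006 0 0 0 0 0"

```text
time: 6.98
tool_pos: [0.5877, 0.0458, 0.325]
tool_rot: [0.708, 0.045, 0.703, -0.044]
ft_force: [-0.8, -0.3, -3.4]
finger_gap: 0.0467
```

```bash

python3 - <<'E'
from h import *
st,im,d,W=wr('w5'); R,p=info(st); s=st
delta(s,.587,.043,.245,-7.5); print(st['ft_force'],st['finger_gap'],R[:,0])
E
```

```text
p [0.5877 0.0458 0.325 ] yaw -7.25 tool shift [ 0.08   -0.0029 -0.0009] rotvec [ 0.25  0.4  -0.07]
[-0.81998789 -0.25742849 -3.37615748] 0.046705402607334696 [ 7.04524091e-03  3.48116775e-04 -9.99975121e-01]
```

View pics/w5.png

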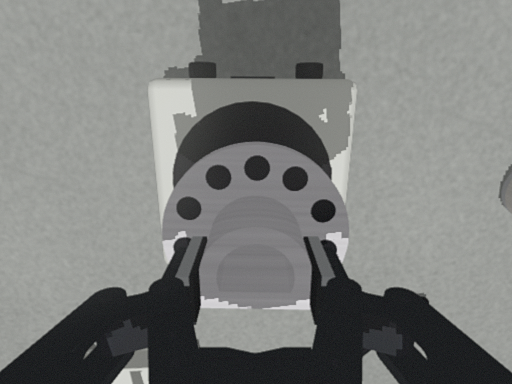

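Request:
arm_command --pt "0.04 0.004 -0.0029 -0.001 -0.2 0.4 0" --pt "0.04 0.004 0 0 0 0 0"

```text
time: 7.2
tool_pos: [0.5861, 0.0442, 0.3173]
tool_rot: [0.706, 0.043, 0.706, -0.042]
ft_force: [0.5, 0.3, -3.6]
finger_gap: 0.0467
```

```bash
cat > s.py <<'E'
from h import *
import sys
s=readout.state(); a=[float(v) for v in sys.argv[1:]]
delta(s,*a); print(s['ft_force'].round(2),s['moment'].round(3),round(s['finger_gap'],4),s['qd'].round(3),s['time'])
E
python3 s.py .587 .043 .245 -7.5
```

```text
p [0.5861 0.0442 0.3173] yaw -6.85 tool shift [ 0.0723 -0.0011  0.0011] rotvec [ 0.65 -0.06 -0.08]
[ 0.55  0.34 -3.57] [ 0.008 -0.049 -0.   ] 0.0467 [ 0.016  0.043  0.018  0.012 -0.106  0.003] 7.2
```

Request:
arm_command --pt "0.04 0.006 -0.001 0.001 0.6 0 0" --pt "0.04 0.008 0 0 0 0 0" --pt "0.04 0.008 0 0 0 0 0"

```text
time: 7.45
tool_pos: [0.5883, 0.0433, 0.2973]
tool_rot: [0.708, 0.046, 0.703, -0.045]
ft_force: [-0.9, 0.2, -1.2]
finger_gap: 0.0471
```

```bash
python3 s.py .587 .043 .245 -7.5
```

```text
p [0.5883 0.0433 0.2973] yaw -7.45 tool shift [ 0.0523 -0.0005 -0.0016] rotvec [ 0.05  0.34 -0.11]
[-0.95  0.19 -1.23] [-0.011  0.276  0.022] 0.0471 [-0.002  0.116  0.062 -0.005 -0.184  0.004] 7.45
```

Request:
arm_command --pt "0.04 0.004 -0.0005 -0.0016 0 0.3 0" --pt "0.04 0.006 0 0 0 0.2 0" --pt "0.04 0.006 0 0 0 0 0"

```text
time: 7.7
tool_pos: [0.5866, 0.0429, 0.2795]
tool_rot: [0.704, 0.047, 0.707, -0.045]
ft_force: [-0.2, 0.4, -1.8]
finger_gap: 0.047
```

```bash
python3 s.py .587 .043 .245 -7.5
```

```text
p [0.5866 0.0429 0.2795] yaw -7.45 tool shift [0.0345 0.0001 0.0005] rotvec [ 0.05 -0.2  -0.11]
[-0.21  0.39 -1.83] [-0.005 -0.031  0.007] 0.047 [-0.     0.095  0.048  0.    -0.148 -0.001] 7.7
```

Request:
arm_command --pt "0.04 0.006 0 0.0005 0 -0.2 0" --pt "0.04 0.007 0 0 0 0.2 0" --pt "0.04 0.007 0 0 0 0.1 0"

```text
time: 7.95
tool_pos: [0.5873, 0.0427, 0.2577]
tool_rot: [0.704, 0.047, 0.707, -0.045]
ft_force: [-0.2, 0.6, -2.9]
finger_gap: 0.0469
```

```bash
python3 s.py .587 .043 .245 -7.5
```

```text
p [0.5873 0.0427 0.2577] yaw -7.46 tool shift [ 0.0127  0.0002 -0.0003] rotvec [ 0.04 -0.26 -0.11]
[-0.24  0.6  -2.91] [-0.037 -0.017  0.071] 0.0469 [-0.002  0.128  0.041  0.    -0.156 -0.001] 7.95
```

Request:
arm_command --pt "0.04 0.004 0 0 0 -0.2 0" --pt "0.04 0.004 0 0 0 0 0" --pt "0.04 0.002 0 0 0 0 0"

```text
time: 8.2
tool_pos: [0.5868, 0.0428, 0.2458]
tool_rot: [0.704, 0.047, 0.707, -0.045]
ft_force: [-7.8, 0.8, 14.6]
finger_gap: 0.0469
```

```bash
python3 s.py .587 .043 .245 -7.5
```

```text
p [0.5868 0.0428 0.2458] yaw -7.45 tool shift [0.0008 0.0002 0.0002] rotvec [ 0.05 -0.25 -0.09]
[-7.82  0.81 14.56] [-0.081  1.132  0.   ] 0.0469 [ 0.003  0.008 -0.013 -0.007  0.011  0.001] 8.2
```

The rotor meets the deck at the expected height (TCP 0.246, force about 15 N). I'll release it and rise.

Request:
arm_command --pt "0.0854 -0.001 0 0 0 -0.2 0" --pt "0.0854 0 0 0 0 0 0" --pt "0.0854 0 0 0 0 0 0" --pt "0.0854 0 0 0 0 0 0" --pt "0.0854 0 0 0 0 0 0"

```text
time: 8.62
tool_pos: [0.5885, 0.0427, 0.2494]
tool_rot: [0.708, 0.046, 0.704, -0.045]
ft_force: [0.0, 0.2, -0.5]
finger_gap: 0.0852
```

```bash
python3 s.py .587 .043 .245 -7.5
```

```text
p [0.5885 0.0427 0.2494] yaw -7.44 tool shift [ 0.0044  0.0001 -0.0016] rotvec [ 0.06  0.32 -0.11]
[ 0.02  0.25 -0.49] [-0.017 -0.004  0.025] 0.0852 [-0.001 -0.003 -0.007 -0.002 -0.003  0.   ] 8.6167
```

Request:
arm_command --pt "0.0854 -0.03 0 0 0 0.3 0" --pt "0.0854 -0.04 0 0 0 0 0" --pt "0.0854 -0.04 0 0 0 0 0" --pt "0.0854 -0.04 0 0 0 0 0" --pt "0.0854 -0.02 0 -0.02 0 0 0" --pt "0.0854 0 0 0 0 0 0"

```text
time: 9.12
tool_pos: [0.5678, 0.0448, 0.4241]
tool_rot: [0.703, 0.047, 0.708, -0.045]
ft_force: [0.4, 0.7, -0.2]
finger_gap: 0.0854
```

```bash
python3 - <<'E'
from h import *
st,im,d,W=wr('w6'); R,p=info(st)
print(fit('wrist',d,W,.5857,.0444,np.radians(-7.5),.1,st,tol=.006))
m=(d>0)&(W[...,2]>.056)&(W[...,2]<.07)&(np.hypot(W[...,0]-.5857,W[...,1]-.0444)<.06)
q=W[m]; A=np.c_[q[:,:2]-[.5857,.0444],np.ones(len(q))]; print('disc plane',np.linalg.lstsq(A,q[:,2],rcond=None)[0].round(4),len(q))
delta(st,.586,-.332,.38,-8)
E
```

```text
(array([0.5855, 0.0445]), np.float64(-8.08), np.float64(-0.746), np.int64(1011), np.float64(0.1008))
disc plane [ 0.0005 -0.0007  0.0629] 3649
p [0.5678 0.0448 0.4241] yaw -7.48 tool shift [ 0.0429 -0.3713  0.0674] rotvec [ 0.52 -0.43 -0.1 ]
```

View pics/w6.png

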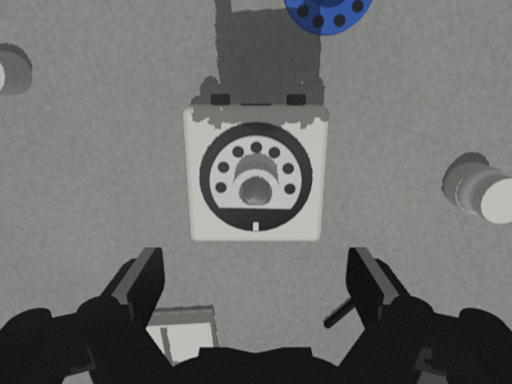

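The rotor is seated and level: disc top at 62.9 mm, hub top at 100.8 mm, axis within 0.3 mm of the spindle. Its straight edge at row 208 faces the white mark at (256,226). Next is the collar.

Request:
arm_command --pt "0.0854 0.002 -0.038 0.005 0 -0.3 0" --pt "0.0854 0.002 -0.038 0.005 0 0 0" --pt "0.0854 0.002 -0.038 0.005 0 0 0" --pt "0.0854 0.002 -0.038 0.005 0 0 0" --pt "0.0854 0.002 -0.038 0.005 0 0 0" --pt "0.0854 0.002 -0.038 0.005 0 0 0" --pt "0.0854 0.002 -0.038 0.005 0 0 0" --pt "0.0854 0.002 -0.038 0.005 0 0 0" --pt "0.0854 0.002 -0.038 0.005 0 0 0" --pt "0.0854 0.002 -0.03 0.005 0 0 0" --pt "0.0854 0 0 0 0 0 0"

```text
time: 10.08
tool_pos: [0.5707, -0.3453, 0.3801]
tool_rot: [0.7, 0.047, 0.711, -0.039]
ft_force: [-0.4, 0.6, 0.2]
finger_gap: 0.0855
```

```bash
python3 - <<'E'
from h import *
st,im,d,W=wr('w7'); R,p=info(st)
a=fit('wrist',d,W,.588,-.331,np.radians(-8),.044,st); print(a)
delta(st,a[0][0],a[0][1],.177,a[1])
E
```

```text
(array([ 0.5876, -0.3315]), np.float64(-7.16), np.float64(-0.909), np.int64(1010), np.float64(0.0448))
p [ 0.5707 -0.3453  0.3801] yaw -7.01 tool shift [0.203  0.0135 0.0183] rotvec [ 0.15 -0.9  -0.61]
```

View pics/w7.png

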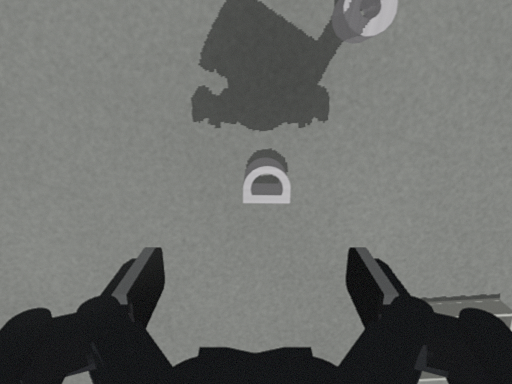

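The collar is at (266,187) with its flat towards +x, and the ring is well clear at (365,10). I'll approach.

Request:
arm_command --pt "0.0854 0.03 0.012 0.018 0 -0.9 -0.6" --pt "0.0854 0.035 0 0 0 0 0" --pt "0.0854 0.035 0 0 0 0 0" --pt "0.0854 0.02 0 0 0 0 0"

```text
time: 10.47
tool_pos: [0.5926, -0.3325, 0.2586]
tool_rot: [0.709, 0.043, 0.703, -0.044]
ft_force: [-0.2, 1.5, -1.1]
finger_gap: 0.0857
```

```bash
python3 s.py .5876 -.3328 .187 -7.2
```

```text
p [ 0.5926 -0.3325  0.2586] yaw -7.06 tool shift [ 0.0716 -0.0009 -0.0055] rotvec [0.14 0.52 0.01]
[-0.24  1.47 -1.07] [0.009 0.07  0.003] 0.0857 [ 0.021  0.268  0.129 -0.    -0.416  0.007] 10.4667
```

Request:
arm_command --pt "0.0854 0.02 -0.001 -0.005 0 0.5 0" --pt "0.0854 0.02 0 0 0 0.4 0" --pt "0.0854 0.016 0 0 0 0.2 0"

```text
time: 10.72
tool_pos: [0.5863, -0.3265, 0.1934]
tool_rot: [0.699, 0.045, 0.712, -0.039]
ft_force: [0.8, -0.2, -1.6]
finger_gap: 0.0855
```

```bash
python3 s.py .5876 -.3328 .187 -7.2
```

```text
p [ 0.5863 -0.3265  0.1934] yaw -6.82 tool shift [ 0.0064 -0.0061  0.0021] rotvec [ 0.39 -1.1  -0.37]
[ 0.82 -0.16 -1.6 ] [0.021 0.009 0.025] 0.0855 [ 0.024  0.278  0.082 -0.02  -0.284  0.017] 10.7167
```

Request:
arm_command --pt "0.0854 0.003 -0.006 0.001 0.3 -1.0 -0.4" --pt "0.0854 0.001 0 0 0 0 0" --pt "0.0854 0 0 0 0 0 0"

```text
time: 10.97
tool_pos: [0.5847, -0.3284, 0.1817]
tool_rot: [0.702, 0.045, 0.71, -0.041]
ft_force: [0.4, 0.3, 0.2]
finger_gap: 0.0856
```

```bash
python3 s.py .5876 -.3328 .187 -7.2
```

```text
p [ 0.5847 -0.3284  0.1817] yaw -6.97 tool shift [-0.0054 -0.004   0.0033] rotvec [ 0.23 -0.66 -0.35]
[0.45 0.35 0.16] [-0.006  0.009  0.015] 0.0856 [-0.002 -0.001 -0.012 -0.004 -0.019 -0.   ] 10.9667
```

Request:
arm_command --pt "0.0854 -0.005 -0.004 0.003 0.2 -0.7 -0.3" --pt "0.0854 -0.001 -0.001 0.001 0 0 0"

```text
time: 11.13
tool_pos: [0.5891, -0.3342, 0.1896]
tool_rot: [0.707, 0.044, 0.704, -0.045]
ft_force: [1.1, -0.8, 0.7]
finger_gap: 0.0853
```

```bash
python3 s.py .5876 -.3328 .187 -7.2
```

```text
p [ 0.5891 -0.3342  0.1896] yaw -7.17 tool shift [ 0.0026  0.0013 -0.0017] rotvec [0.03 0.24 0.04]
[ 1.08 -0.77  0.71] [-0.021  0.017 -0.016] 0.0853 [ 0.001  0.003 -0.047  0.004  0.056 -0.006] 11.1333
```

Request:
arm_command --pt "0.04 0.001 0.001 -0.001 0 0.2 0" --pt "0.04 0 0 0 0 0 0" --pt "0.04 0 0 0 0 0 0" --pt "0.04 0 0 0 0 0 0" --pt "0.04 0 0 0 0 0 0" --pt "0.04 0 0 0 0 0 0"

```text
time: 11.63
tool_pos: [0.5908, -0.3355, 0.1962]
tool_rot: [0.71, 0.042, 0.702, -0.047]
ft_force: [-0.1, -0.1, -2.1]
finger_gap: 0.0464
```

```bash
python3 s.py .5876 -.3328 .187 -7.2
```

```text
p [ 0.5908 -0.3355  0.1962] yaw -7.22 tool shift [ 0.0092  0.0023 -0.0036] rotvec [-0.02  0.69  0.39]
[-0.13 -0.07 -2.11] [ 0.005 -0.01   0.016] 0.0464 [ 0.     0.001  0.005 -0.001  0.001  0.002] 11.6333
```

Request:
arm_command --pt "0.04 -0.02 0 0 0 0 0" --pt "0.04 -0.035 0 0 0 0 0" --pt "0.04 -0.035 0 0 0 0 0" --pt "0.04 -0.035 0 0 0 0 0" --pt "0.04 -0.035 0 0 0 0 0" --pt "0.04 -0.02 0 0 0 0 0"

```text
time: 12.13
tool_pos: [0.5855, -0.332, 0.3671]
tool_rot: [0.7, 0.048, 0.711, -0.041]
ft_force: [0.5, -0.5, -1.4]
finger_gap: 0.0469
```

```bash
python3 s.py .587 .043 .38 -7.5; python3 - <<'E'
from h import *
st,im,d,W=wr('w8'); R,p=info(st)
T=(W-p)@R
m=(d>0)&(abs(T[...,1])<.024)&(abs(T[...,2])<.03)&(T[...,0]>.11)&(T[...,0]<.2)
print(m.sum(),np.percentile(T[m][:,0],[1,5,25,50,75,95,99]).round(4))
h,e=np.histogram(T[m][:,0],bins=np.arange(.11,.2,.003)); print(dict(zip(e.round(3),h)))
E
```

```text
p [ 0.5855 -0.332   0.3671] yaw -7.24 tool shift [-0.0091  0.3723 -0.0459] rotvec [ 0.26 -0.88 -0.47]
[ 0.54 -0.48 -1.43] [-0.011 -0.057 -0.026] 0.0469 [-0.001 -0.178 -0.211 -0.001  0.43  -0.003] 12.1333
11038 [0.1163 0.1367 0.1498 0.151  0.1667 0.1865 0.1921]
{np.float64(0.11): np.int64(13), np.float64(0.113): np.int64(92), np.float64(0.116): np.int64(62), np.float64(0.119): np.int64(28), np.float64(0.122): np.int64(10), np.float64(0.125): np.int64(3), np.float64(0.128): np.int64(17), np.float64(0.131): np.int64(235), np.float64(0.134): np.int64(100), np.float64(0.137): np.int64(94), np.float64(0.14): np.int64(83), np.float64(0.143): np.int64(79), np.float64(0.146): np.int64(303), np.float64(0.149): np.int64(4720), np.float64(0.152): np.int64(550), np.float64(0.155): np.int64(534), np.float64(0.158): np.int64(489), np.float64(0.161): np.int64(462), np.float64(0.164): np.int64(454), np.float64(0.167): np.int64(378), np.float64(0.17): np.int64(380), np.float64(0.173): np.int64(353), np.float64(0.176): np.int64(328), np.float64(0.179): np.int64(302), np.float64(0.182): np.int64(288), np.float64(0.185): np.int64(260), np.float64(0.188): np.int64(234), np.float64(0.191): np.int64(173), np.float64(0.194): np.int64(14), np.float64(0.197): np.int64(0)}
```

View pics/w8.png

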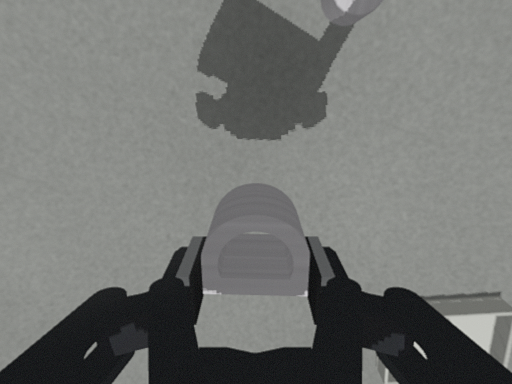

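The collar is held level: top 150 mm and underside 194 mm ahead of the flange, so seated TCP z should be about 0.294. I'm moving to the spindle.

Request:
arm_command --pt "0.04 -0.004 0.036 -0.0045 0 -0.9 -0.5" --pt "0.04 -0.002 0.036 -0.0045 0 0 0" --pt "0.04 -0.001 0.036 -0.0045 0 0 0" --pt "0.04 0 0.036 -0.0045 0 0 0" --pt "0.04 0 0.036 -0.0045 0 0 0" --pt "0.04 0 0.036 -0.0045 0 0 0" --pt "0.04 0 0.036 -0.0045 0 0 0" --pt "0.04 0 0.036 -0.0045 0 0 0" --pt "0.04 0 0.036 -0.0045 0 0 0" --pt "0.04 0 0.03 -0.004 0 0 0" --pt "0.04 0 0 0 0 0 0"

```text
time: 13.1
tool_pos: [0.583, 0.0358, 0.3611]
tool_rot: [0.703, 0.046, 0.708, -0.05]
ft_force: [-0.5, -1.4, -1.8]
finger_gap: 0.0468
```

```bash
python3 s.py .587 .043 .35 -7.5
```

```text
p [0.583  0.0358 0.3611] yaw -7.79 tool shift [0.011  0.0078 0.0031] rotvec [-0.29 -0.42  0.31]
[-0.49 -1.36 -1.8 ] [ 0.027 -0.021  0.044] 0.0468 [-0.021  0.014  0.033 -0.072 -0.019 -0.021] 13.1
```

Request:
arm_command --pt "0.04 0.003 0.007 0.003 -0.3 -0.4 0.3" --pt "0.04 0 0.001 0.001 0 0 0"

```text
time: 13.27
tool_pos: [0.5869, 0.0456, 0.3545]
tool_rot: [0.704, 0.045, 0.707, -0.045]
ft_force: [-0.1, 0.2, -1.0]
finger_gap: 0.0469
```

```bash
python3 s.py .587 .043 .35 -7.5; python3 - <<'E'
from h import *
st,im,d,W=wr('w9'); R,p=info(st)
print(p)
for zt in (.149,.151): print(fit('wrist',d,W,p[0],p[1],np.radians(-7.5),p[2]-zt,st,tol=.004,r=.035))
E
```

```text
p [0.5869 0.0456 0.3545] yaw -7.25 tool shift [ 0.0045 -0.0026  0.0004] rotvec [ 0.25 -0.26  0.02]
[-0.12  0.16 -1.03] [-0.008 -0.02  -0.   ] 0.0469 [ 0.01   0.032 -0.021 -0.048  0.019  0.014] 13.2667
[0.58690775 0.04564902 0.35451286]
(array([0.5812, 0.0476]), np.float64(-7.56), np.float64(-0.923), np.int64(5734), np.float64(0.2046))
(array([0.5817, 0.0476]), np.float64(-7.15), np.float64(-0.905), np.int64(5996), np.float64(0.2045))
```

View pics/w9.png

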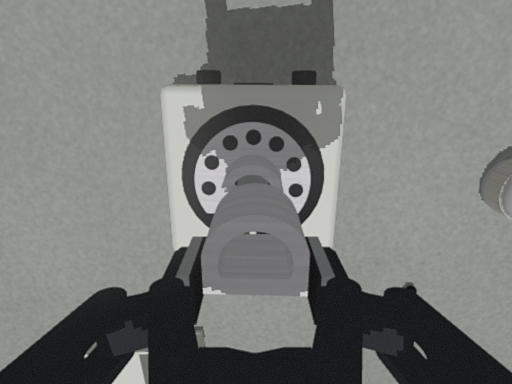

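The collar's axis sits 5.5 mm behind the TCP in x, so the target TCP is (0.5905, 0.043). Its yaw is aligned. I'll correct and descend.

Request:
arm_command --pt "0.04 0.003 -0.0025 0.003 0.2 -0.3 0" --pt "0.04 0.003 0 0.001 0 0 0"

```text
time: 13.48
tool_pos: [0.5912, 0.0401, 0.3478]
tool_rot: [0.706, 0.046, 0.705, -0.048]
ft_force: [-0.4, 0.2, -1.5]
finger_gap: 0.0467
```

```bash
python3 s.py .5905 .043 .294 -7.5
```

```text
p [0.5912 0.0401 0.3478] yaw -7.6 tool shift [ 0.0538  0.0029 -0.0012] rotvec [-0.1   0.05  0.13]
[-0.38  0.18 -1.48] [-0.025 -0.049  0.003] 0.0467 [-0.015  0.064 -0.001  0.002 -0.057 -0.004] 13.4833
```

Request:
arm_command --pt "0.04 0.005 0.002 -0.001 0 0 0.1" --pt "0.04 0.004 0 0 0 0 0"

```text
time: 13.65
tool_pos: [0.5912, 0.0398, 0.3379]
tool_rot: [0.706, 0.048, 0.705, -0.049]
ft_force: [-0.6, -0.2, -1.9]
finger_gap: 0.0465
```

```bash
python3 s.py .5905 .043 .294 -7.5
```

```text
p [0.5912 0.0398 0.3379] yaw -7.82 tool shift [ 0.0439  0.0031 -0.0012] rotvec [-0.32  0.09  0.05]
[-0.61 -0.22 -1.91] [ 0.007 -0.007 -0.045] 0.0465 [-0.028  0.059  0.034 -0.01  -0.106 -0.002] 13.65
```

Request:
arm_command --pt "0.04 0.002 0.003 -0.001 -0.2 0 0" --pt "0.04 0.002 0.001 0 0 0 0"

```text
time: 13.82
tool_pos: [0.5906, 0.0425, 0.3324]
tool_rot: [0.705, 0.048, 0.706, -0.048]
ft_force: [0.1, 0.7, -1.9]
finger_gap: 0.0471
```

```bash
python3 s.py .5905 .043 .294 -7.5
```

```text
p [0.5906 0.0425 0.3324] yaw -7.76 tool shift [ 0.0384  0.0005 -0.0001] rotvec [-0.26 -0.    0.06]
[ 0.08  0.65 -1.89] [ 0.017  0.028 -0.04 ] 0.0471 [ 0.002  0.039  0.018 -0.011 -0.056  0.022] 13.8167
```

Request:
arm_command --pt "0.04 0.006 0.0005 0 -0.2 0 0" --pt "0.04 0.006 0 0 0 0 0"

```text
time: 13.98
tool_pos: [0.591, 0.0428, 0.3205]
tool_rot: [0.706, 0.046, 0.705, -0.047]
ft_force: [-0.2, 0.6, -2.4]
finger_gap: 0.0465
```

```bash
python3 s.py .5905 .043 .294 -7.5
```

```text
p [0.591  0.0428 0.3205] yaw -7.57 tool shift [ 0.0265  0.0002 -0.0006] rotvec [-0.07  0.12  0.05]
[-0.21  0.56 -2.39] [-0.033  0.     0.023] 0.0465 [-0.003  0.08   0.056 -0.003 -0.149  0.002] 13.9833
```

Request:
arm_command --pt "0.04 0.006 0 -0.0005 0 0.1 0" --pt "0.04 0.006 0 0 0 0.1 0" --pt "0.04 0.004 0 0 0 0 0"

```text
time: 14.23
tool_pos: [0.5901, 0.043, 0.3022]
tool_rot: [0.705, 0.046, 0.707, -0.047]
ft_force: [-0.1, -0.7, -1.6]
finger_gap: 0.0465
```

```bash
python3 s.py .5905 .043 .294 -7.5
```

```text
p [0.5901 0.043  0.3022] yaw -7.55 tool shift [0.0082 0.0001 0.0004] rotvec [-0.05 -0.15  0.06]
[-0.06 -0.65 -1.55] [ 0.028  0.014 -0.086] 0.0465 [ 0.002  0.059  0.041  0.001 -0.1   -0.   ] 14.2333
```

Request:
arm_command --pt "0.04 0.004 0 0 0 -0.1 0" --pt "0.04 0.003 0 0 0 0 0" --pt "0.04 0.002 0 0 0 0 0"

```text
time: 14.48
tool_pos: [0.5903, 0.0432, 0.2949]
tool_rot: [0.705, 0.046, 0.706, -0.047]
ft_force: [-7.1, 1.0, 15.7]
finger_gap: 0.0467
```

```bash
python3 s.py .5905 .043 .294 -7.5
```

```text
p [0.5903 0.0432 0.2949] yaw -7.52 tool shift [ 0.0009 -0.0002  0.0002] rotvec [-0.02 -0.1   0.09]
[-7.15  0.96 15.73] [-0.075  1.285 -0.033] 0.0467 [ 0.002  0.006 -0.006 -0.005 -0.001  0.002] 14.4833
```

The collar meets the hub at TCP 0.2949, against 0.294 expected. I'll release it and rise.

Request:
arm_command --pt "0.0854 0 0 0 0 0 0" --pt "0.0854 0 0 0 0 0 0" --pt "0.0854 0 0 0 0 0 0" --pt "0.0854 0 0 0 0 0 0" --pt "0.0854 0 0 0 0 0 0" --pt "0.0854 -0.02 0 0 0 0.3 0" --pt "0.0854 -0.035 0 0 0 0 0" --pt "0.0854 -0.035 0 0 0 0 0" --pt "0.0854 -0.035 0 0 0 0 0" --pt "0.0854 -0.01 0 -0.02 0 0 0" --pt "0.0854 0 0 0 0 0 0"

```text
time: 15.4
tool_pos: [0.571, 0.0458, 0.4334]
tool_rot: [0.701, 0.046, 0.71, -0.047]
ft_force: [0.4, -0.2, -0.5]
finger_gap: 0.0853
```

```bash
python3 - <<'E'
from h import *
st,im,d,W=wr('w10'); R,p=info(st); print(p,st['finger_gap'],st['ft_force'])
print(fit('wrist',d,W,.5857,.0444,np.radians(-7.5),.144,st,tol=.006))
m=(d>0)&(W[...,2]>.137)&(W[...,2]<.155)&(np.hypot(W[...,0]-.5857,W[...,1]-.0444)<.035)
q=W[m]; A=np.c_[q[:,:2]-[.5857,.0444],np.ones(len(q))]; print('collar top',np.linalg.lstsq(A,q[:,2],rcond=None)[0].round(4),np.median(q[:,2]),len(q))
m=(d>0)&(W[...,2]>.056)&(W[...,2]<.07)&(np.hypot(W[...,0]-.5857,W[...,1]-.0444)<.06)
q=W[m]; A=np.c_[q[:,:2]-[.5857,.0444],np.ones(len(q))]; print('disc',np.linalg.lstsq(A,q[:,2],rcond=None)[0].round(4),len(q))
im,d=camera('scene'); save('s10',im)
W=cloud('scene',d)
for r in trace('scene','ring_center'): print(r['confidence'],r['uv'],W[r['mask']&(d>0)].mean(0))
E
```

```text
[0.57103649 0.04583575 0.43338934] 0.08525976796884999 [ 0.35872955 -0.19763292 -0.48778232]
(array([0.5852, 0.0449]), np.float64(-8.83), np.float64(-0.916), np.int64(1432), np.float64(0.1448))
collar top [ 0.0139 -0.0011  0.1443] 0.14475353658261716 1458
disc [ 0.0029 -0.0004  0.063 ] 3360
0.75 [183.3, 167.0] [ 0.44236448 -0.21544738  0.03389052]
```

View pics/w10.png

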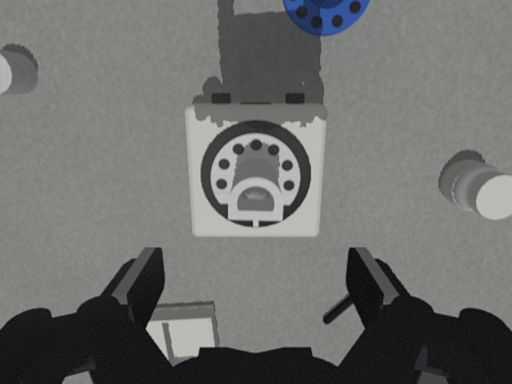

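View pics/s10.png

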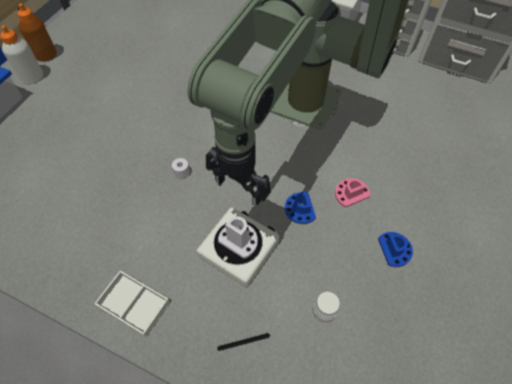

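Both pictures show the collar upright on the hub. In the wrist view its flat front (row 218) faces the deck mark at (256,224). In the scene view the stack is at (238,235), the ring is unmoved at (182,167), and the gripper is well clear. I'm handing in.

```bash
python3 -c "
from cell import bot
print(bot.hand_in())"
```

```text
the job is handed in; nothing more can be done
None
```

The spinner is back together: the rotor is down on the deck, the collar is down on its hub, and I handed the job in at about 15.5 s. `hand_in` reported no verdict, so the result rests on my last wrist and scene camera checks before it:

| Part | Height | Level | Distance from spindle axis | Direction of flat |
|---|---|---|---|---|
| Rotor | disc top 63.0 mm (62 expected); hub top 100.8 mm (100 expected), read before the collar went on | under 0.2° | about 0.3 mm | within 1° of the spindle's |
| Collar | top 144.8 mm (144 expected) | about 0.8° | about 0.7 mm | about 1.3° off |

- **Contact:** both parts met their seats with about 15 N of wrist force, at the heights I had worked out beforehand.
- **Ring:** it lies where it was, and the blue and pink look-alikes were not touched.
- **Gripper:** it was open and well above everything at hand-in.
- **Disagreements:**
  - The fixed cameras and the wrist camera placed the parts up to about 4–5 mm apart, so I aligned everything using the wrist camera alone.
  - One top-camera check of the held rotor failed because the arm blocked the view.
  - The arm drifted 5–7 mm upward while the fingers closed, so both parts were held slightly higher than planned. I measured the held parts before fitting them.

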